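Clamp an offcut in the cam jig

ROBOT

A 6-joint arm with a two-finger parallel gripper is mounted at the origin on a cart in front of the work surface, level with it; the furniture and walls round the work are solid. World frame = base frame: x ahead of the robot, y to its left, z up, the work surface at z = 0. Lengths are in m, angles in degrees, forces in N, time in s.
With the tool pointing down it reaches from about 0.375 to 0.925 m from the base axis. Payload 5.7 kg.
Tool frame: the origin (TCP) lies on the centre line of the jaws, within the pads' length; the fingertips stand 11 mm ahead of it and the grasp point (between the pads) lies 8 mm behind it (bot.tip_reach is the distance from the TCP to the fingertips, in m); z points along the fingers, y is the line along which they close (so a half turn about z gives the same grasp; the last joint's range is limited). The gripper opens to 88 mm and grips with 3 to 60 N. Pads are 20 mm wide; open, the fingers measure 115 mm over their backs; the gripper's body (75 mm by 178 mm) begins 61 mm behind the grasp point.
Start: joints at [-72.943, 20.558, 86.54, -0, 72.909, -6.595], TCP at [0.241, -0.55, 0.234] pointing down, gripper open.
Joint ranges: [-170.27, 170.27], [-57.76, 135], [12.27, 136.19], [-55.21, 235.2], [11.17, 155.16], [-170.74, 170.74]. Speed limits (degrees/s): [136.94, 136.94, 180, 180, 180, 180].

INTERFACE

Orientations are given as [roll, pitch, yaw] about the fixed x, y, z axes, in that order (R = Rz(yaw) Ry(pitch) Rx(roll)).
In Python, from workcell import bot, vision gives the robot as it stands. The module is installed in compiled form; this text tells all that it offers.
- The arm moves only by the shell command python3 -m jog 'ROWS' [OPENING]. ROWS is JSON, a list of rows, each a list of 4 numbers: the shift along the tool's x, y, z in cm, then the turn about the tool's z in rad. In form: [[x, y, z, twist], ...]. A call has 1 to 12 rows; each row is the pose to reach, as a shift and turn from the pose commanded when the call began, along the tool's axes at that moment; what a row does not reach only later rows make up. A row lasts 1/10 s, in which the tool goes at most 50 mm and 8.59 degrees, less where a joint would pass 70% of its speed; a pose out of reach is approached as far as the arm can. A call with a gripper value outside its range is refused whole. OPENING is the closure, from 0 (fully open) to 1 (shut), set as the call begins (- or left out, the last holds). The fingers move at their own pace and stop on an object; the grip force is fixed at half the most. Time passes only in rows, so rows that repeat a pose let the fingers close. It gives the time, the measured TCP pose, the force, the opening and the grip force at its end, in the units of the state.
- bot.sense(): the state, without advancing time (a new reading comes with each control period).
- vision.snapshot(name): name is "scene" or "top"; returns the picture (420x560x3 uint8, blue, green, red); there is no depth.
- vision.camera_info(name): a dict with "fx", "fy", "cx", "cy" (pixels), "distortion" ([k1, k2, p1, p2, k3] as OpenCV has them; the pictures are not rectified), "T" (4x4, takes a point from camera to world coordinates). Camera axes: x right, y up, looking along -z (the intrinsics and any distortion apply to the point x, -y, -z); pixel columns grow to the right and rows downward; lengths in m; the calibration is good to about 2 mm. A picture is of the moment at which its call begins. camera_info takes no time and is no camera call.
- bot.job_done(): hands the job in; it is judged then, once.
The state is a dict: "clock": time; "joint_positions": joint angles; "joint_velocities": joint speeds; "joint_efforts": joint torques, N m; "tcp_pos": TCP position; "ee_rot": TCP orientation; "ft_force": force on the tool from outside, world axes, zero at the start; "torque": the same for the moment, N m; "finger_gap": finger opening in m; "grip_force": force on a finger pad.
Only numpy, scipy, OpenCV 4.12 (cv2) and the standard library are available. Lean on these libraries where they do the work, as an engineer would, in place of code of your own. Each camera call takes 0.05 s, during which the arm holds its last target. There are 200 camera calls.

TASK

Set the loose wooden offcut in the gluing jig for work, only by pushing with a fingertip and without lifting it: first, with the cam lever still open, push the offcut along by its free end until its other end is up against the jig's end stop. Then push the wooden lever round with one finger as far as the steel pin, so that its cam presses the offcut flat and tight against the long fence, and let go of it there. Leave the tape measure, block plane and cork block where they are.

Things in the scene. Friction and masses are not known exactly. Their poses are not given: they have to be found in the camera images.
- jig: Gluing jig fixed to the bench, a plywood board 18 mm thick with strips. Origin on the cam pivot axis at bench height; z up, x from the pivot square to the long fence (roughly away from the robot), y along the fence to the end stop (roughly to the robot's left). Board: x -45 to +115, y -155 to +135 mm.
- fence_face (a point): Point on the face of the long wooden fence, at the board: x = +82, y = 0, z = 18 mm in the jig's frame (axes as the jig's). The face looks along -x, runs from y = -131 to +134 mm, and its top is 44 mm above the bench.
- stop_face (a point): Point on the face of the end stop, a wooden strip square to the fence: x = +57, y = +100, z = 18 mm in the jig's frame (axes as the jig's). The face looks along -y, runs from x = +6 to +82 mm, top 44 mm above the bench.
- pin_top (a point): Top of the upright steel pin, 8 mm thick, that stops the closed lever: x = +14, y = -75, z = 58 mm in the jig's frame.
- offcut_center (a point): Centre of the loose brown wooden offcut (0.1 to 0.2 kg) lying on the jig's board between cam and fence: 160 mm long (own x, roughly along the jig's y), 50 wide, 30 high. It starts 20 to 45 mm short of the end stop and a few mm off the fence. Seated, its centre is at x = +57, y = +20, z = 33 mm in the jig's frame.
- cam_lever (a joint): Lever angle, rad, growing counter-clockwise seen from above. At 0 it is wide open and points along 170 degrees in the jig's frame (from the jig's x, counter-clockwise; roughly towards the robot); at 1.75 it meets the pin and points along the jig's -y. It starts at 0 to 0.5 and stays where it is left (friction 0.2 N m).
- lever_end (a point): Point on the lever's centre line, 105 mm from the pivot, 50 mm above the bench; own x points outward along the lever. The lever is a wooden bar 18 mm wide, 44 to 56 mm above the bench, reaching 125 mm from the pivot. Its cam (radius 22 mm, below the bar) meets the offcut in the last 0.5 to 1.4 rad; the push needed here rises from 2 N to about 10 N at the end.
- tape_measure: Bystander: yellow tape measure 80x31x66 mm standing on the bench to the left; origin at the centre of its underside.
- block_plane: Bystander: red block plane 168x52x71 mm on the bench to the right; origin at the centre of its underside.
- cork: Bystander: cork sanding block 110x60x35 mm on the bench to the right; origin at the centre of its underside.

How it is judged (in metres and radians):
On the way, in this order (a step that is already met when the one before it is completed fails the run):
1. the offcut's end is against the end stop (gap under 4 mm) while the lever is still open (below 1.1 rad) (y of offcut_center in the frame of jig above 0.016 m and value of joint cam_lever below 1.1 rad), for 0.2 s.
2. the lever is pushed round to the pin (above 1.6 rad) (value of joint cam_lever above 1.6 rad), for 0.2 s.
At the end, for the whole second after the job is handed in: the lever is at the pin (within 0.15 rad), the cam presses on the offcut with more than 2 N, the offcut lies flat on the board with its end within 4 mm of the end stop and its side within 2.5 mm of and parallel (0.03 rad) to the fence, at rest (value of joint cam_lever above 1.6 rad and contact force between cam_lever and offcut above 2 N and y of offcut_center in the frame of jig above 0.016 m and x of offcut_center in the frame of jig above 0.0541 m and z of offcut_center in the frame of jig below 0.037 m and angle between the x axis of offcut_center and the y axis of jig, either way round below 0.03 rad and linear speed of offcut below 0.01 m/s); the robot touches nothing.
It fails at once if the offcut is lifted or tipped (z of offcut_center in the frame of jig above 0.043 m or angle between offcut_center's own z axis and vertical above 0.15 rad).
It fails at once if the tape measure, block plane or cork block is moved by more than 20 mm (distance of any of tape_measure, block_plane, cork from where it was at the start of the episode above 0.02 m).
It also fails if it takes over 51 s, if anything falls off the work surface, if the arm or the gripper's body presses on something with over 40 N, if the wrist force passes 120 N, or if a joint passes its speed limit or range.

## Working session

There is one attempt and no reset: what is moved stays moved. The work goes in short steps, Python scripts to look and compute and a shell command to move; the robot and the scene stay as the last step left them, time stands still between calls to the robot, and variables do not carry over. Pictures are saved under pics/ and viewed, at most 13 in all, crops included, and the job is handed in when it is done.

```bash
mkdir -p pics; python3 - <<'E'
from workcell import bot, vision
import cv2,numpy as np
for n in("scene","top"):
    cv2.imwrite(f"pics/{n}0.png",vision.snapshot(n)); c=vision.camera_info(n); print(n,{k:(np.round(v,3).tolist()) for k,v in c.items()})
s=bot.sense();print(s["clock"],s["tcp_pos"],s["ee_rot"],s["finger_gap"],bot.tip_reach)
E
```

```text
scene {'fx': 514.7, 'fy': 514.7, 'cx': 272.176, 'cy': 203.249, 'distortion': [-0.042, 0.0, 0.0, 0.0, 0.0], 'T': [[-0.841, 0.225, -0.493, -0.072], [-0.541, -0.392, 0.744, 0.961], [-0.026, 0.892, 0.451, 0.65], [0.0, 0.0, 0.0, 1.0]]}
top {'fx': 492.067, 'fy': 492.067, 'cx': 278.563, 'cy': 208.169, 'distortion': [-0.049, 0.0, 0.0, 0.0, 0.0], 'T': [[0.03, 0.998, -0.055, 0.523], [-1.0, 0.029, -0.008, -0.025], [-0.007, 0.055, 0.998, 1.379], [0.0, 0.0, 0.0, 1.0]]}
0.1 [ 0.24052955 -0.54900617  0.23290838] [-1.79905167e+02 -1.03580243e-02  2.36547692e+01] 0.08810014728314071 0.011
```

View pics/top0.png

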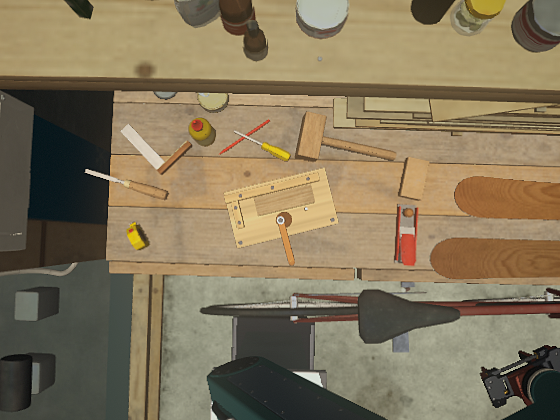

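View pics/scene0.png

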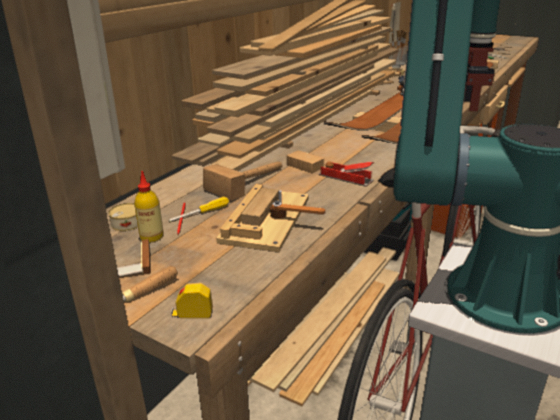

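The top view shows the board with corners near (224,196), (325,168), (340,222) and (238,249). The offcut is around (286,203), and the lever runs from (283,220) to (292,263). In the scene view the jig is at about (265,215). Next I'll enlarge both views.

```bash
python3 - <<'E'
import cv2
a=cv2.imread("pics/top0.png")[155:275,210:350]; cv2.imwrite("pics/topc.png",cv2.resize(a,None,fx=5,fy=5,interpolation=cv2.INTER_CUBIC)[:600,:700])
a=cv2.imread("pics/scene0.png")[175:255,210:335]; cv2.imwrite("pics/scenec.png",cv2.resize(a,None,fx=6,fy=6,interpolation=cv2.INTER_CUBIC))
E
```

```text
(no output)
```

View pics/topc.png

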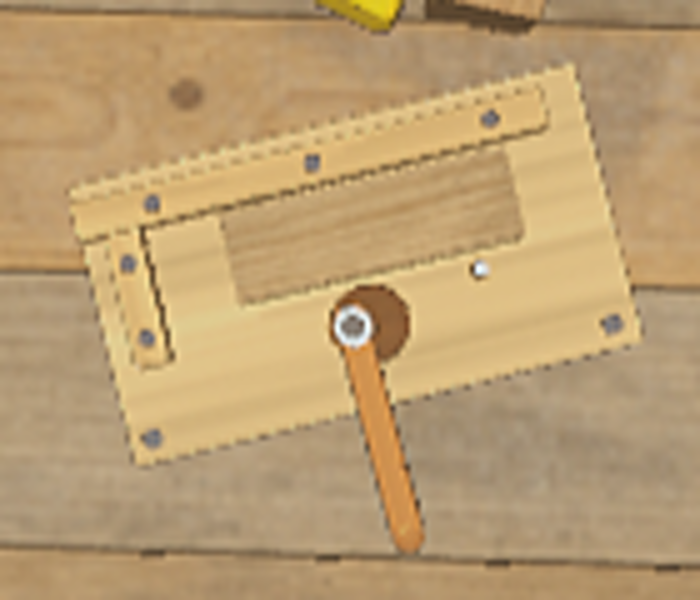

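View pics/scenec.png

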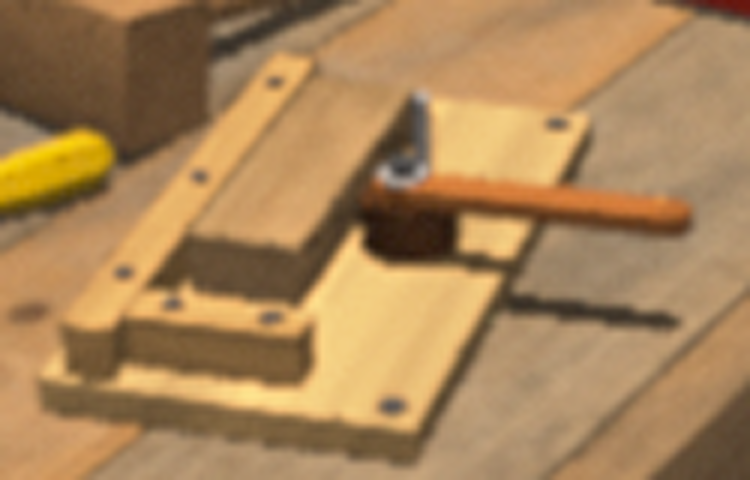

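Zoomed top crop (5x): the board corners are at (72,188), (575,65), (640,342) and (137,465). The pivot is at (353,326), the pin at (480,269) and the lever tip at (410,550). The offcut's top corners are (220,218), (508,150), (524,240) and (243,305). In the scene crop (6x) the pivot is at (403,170), the pin top at (419,95), and the offcut's left-end corners are (193,237) and (302,248).

```bash
cat > h.py <<'E'
from workcell import bot, vision
import cv2,numpy as np
def ray(n,uv):
    c=vision.camera_info(n); K=np.array([[c["fx"],0,c["cx"]],[0,c["fy"],c["cy"]],[0,0,1]])
    p=cv2.undistortPoints(np.array([[uv]],float),K,np.array(c["distortion"],float))[0,0]
    T=np.array(c["T"]); d=T[:3,:3]@[p[0],-p[1],-1]; return T[:3,3],d/np.linalg.norm(d)
def onz(n,uv,z):
    o,d=ray(n,uv); return o+d*(z-o[2])/d[2]
def tri(a,b):
    o1,d1=ray("top",a);o2,d2=ray("scene",b)
    s=np.linalg.lstsq(np.c_[d1,-d2],o2-o1,rcond=None)[0]; p,q=o1+s[0]*d1,o2+s[1]*d2
    return (p+q)/2,np.linalg.norm(p-q)
E
python3 - <<'E'
from h import *
np.set_printoptions(precision=4,suppress=True)
t=lambda x,y:((x+.5)/5-.5+210,(y+.5)/5-.5+155); s=lambda x,y:((x+.5)/6-.5+210,(y+.5)/6-.5+175)
for k,a,b in(("pivot",(353,326),(403,170)),("pin",(480,269),(419,95)),("offLfar",(220,218),(193,237)),("offLnear",(243,305),(302,248)),("boardNL",(137,465),(418,434)),("boardNR",(640,342),(590,115)),("levertip",(410,550),(690,215))):
    print(k,*tri(t(*a),s(*b)))
C=[onz("top",t(*p),.018)[:2] for p in((72,188),(575,65),(640,342),(137,465))]
J=np.array([[.115,.135],[.115,-.155],[-.045,-.155],[-.045,.135]])
A=J-J.mean(0);B=np.array(C)-np.mean(C,0); th=np.arctan2((A[:,0]*B[:,1]-A[:,1]*B[:,0]).sum(),(A*B).sum())
R=np.array([[np.cos(th),-np.sin(th)],[np.sin(th),np.cos(th)]]); P=np.mean(C,0)-R@J.mean(0)
print("jig",np.degrees(th),P,"res",(np.array(C)-(J@R.T+P))*1e3)
jf=lambda p:(R.T@(np.array(p)[:2]-P))*1e3
print("pivot",jf(onz("top",t(353,326),.058)),"pin",jf(onz("top",t(480,269),.058)))
O=[onz("top",t(*p),.048) for p in((220,218),(508,150),(524,240),(243,305))]
print("off",[jf(o) for o in O],"ctr",jf(np.mean(O,0)))
l=jf(onz("top",t(410,550),.056));print("lever",l,np.degrees(np.arctan2(l[1],l[0]))%360-170)
E
```

```text
pivot [ 0.5637 -0.0198  0.0589] 0.0006689197906301366
pin [ 0.5969 -0.0868  0.0586] 0.0005964287883860396
offLfar [0.6208 0.0543 0.0457] 0.0004731603220191701
offLnear [0.5743 0.0406 0.0466] 0.0007948833758776876
boardNL [0.4843 0.0974 0.015 ] 0.0014601704728600968
boardNR [ 0.561  -0.1783  0.0188] 1.2633918024304128e-05
levertip [ 0.4446 -0.0538  0.053 ] 0.0005532465734892351
jig 15.30402403342316 [ 0.563  -0.0197] res [[-0.9288 -1.8918]
 [-0.6844  0.1972]
 [ 0.5711  2.7434]
 [ 1.0421 -1.0488]]
pivot [ 1.0348 -0.1436] pin [ 14.7423 -73.7214]
off [array([75.3176, 56.1618]), array([  74.4475, -104.5315]), array([  24.828 , -101.2502]), array([26.43  , 55.0364])] ctr [ 50.2557 -23.6459]
lever [-122.7109   -1.565 ] 10.73068906832512
```

Measurements agree. Jig yaw is about 15.3°, with the pivot at world (0.5635, -0.020). The offcut centre in the jig frame is about (50, -24), so it has to move about +43 mm. The lever is at about 0.19 rad. I'll close the gripper, line the tool up with the jig (tool x = jig x, tool y = jig -y), and go above the offcut's free end.

```bash
python3 -m jog '[[3,-1.2,0,0.03],[7,-2.8,0,0.08],[12,-4.8,0,0.146],[16.6,-6.6,0,0.146],[21.2,-8.5,0,0.146],[25.8,-10.3,0,0.146],[30.4,-12.1,1,0.146],[35,-14,2,0.146],[39.6,-15.8,3,0.146],[44.2,-17.6,4,0.146],[49,-19.5,5,0.146],[52,-20.7,5,0.146]]' 1
python3 -m jog '[[1.8,-0.7,0,0],[1.8,-0.7,0,0],[1.8,-0.7,0,0]]'
cat >> h.py <<'E'
P=np.array([.5635,-.0197]);th=np.radians(15.3);R=np.array([[np.cos(th),-np.sin(th)],[np.sin(th),np.cos(th)]])
jf=lambda p:(R.T@(np.array(p)[:2]-P))*1e3
def st():
    s=bot.sense();print("t",round(s["clock"],2),"jig mm",jf(s["tcp_pos"]).round(1),"z",round(s["tcp_pos"][2]*1e3,1),"rpy",np.round(s["ee_rot"],1),"F jig",np.r_[R.T@s["ft_force"][:2],s["ft_force"][2]].round(1),"gap",round(s["finger_gap"],4))
E
python3 -c "from h import *;st()"
```

```text
clock: 1.3
tcp_pos: [0.6346, -0.1486, 0.1818]
ee_rot: [-179.9, 0.1, 15.3]
ft_force: [-0.7, 0.0, -0.7]
finger_gap: 0.0004
grip_force: 0.0
clock: 1.6
tcp_pos: [0.6489, -0.1397, 0.183]
ee_rot: [-180.0, 0.1, 15.3]
ft_force: [-0.8, 0.7, 0.4]
finger_gap: 0.0002
grip_force: 0.0
t 1.6 jig mm [  50.7 -138.3] z 183.0 rpy [-1.80e+02  1.00e-01  1.53e+01] F jig [-0.6  0.9  0.4] gap 0.0002
```

```bash
python3 -m jog '[[0,0,4,0],[0,0,8,0],[0,0,11,0],[0,0,13,0],[0,0,14,0],[0,0,14.5,0],[0,0,14.5,0],[0,0,14.5,0]]' >/dev/null
python3 -c "
from h import *;st();cv2.imwrite('pics/a.png',np.hstack([cv2.resize(vision.snapshot('top')[155:275,210:350],None,fx=2.8,fy=2.8),cv2.resize(vision.snapshot('scene')[155:260,200:340],None,fx=2.8,fy=3.2)]))"
```

```text
t 2.4 jig mm [  51.8 -139.3] z 39.9 rpy [ 1.799e+02 -1.000e-01  1.530e+01] F jig [-0.1 -0.3 -0.1] gap 0.0006
```

View pics/a.png

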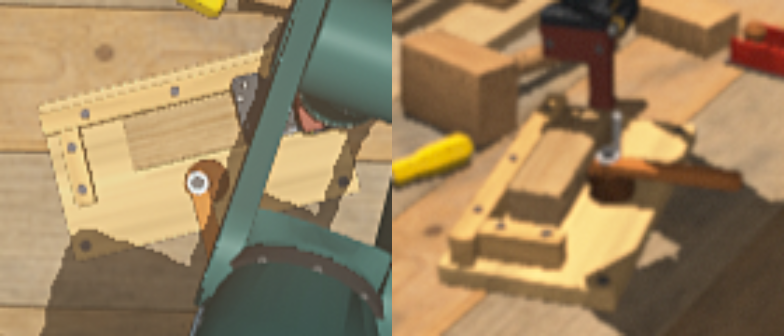

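The finger is at the offcut's free end, just beyond it (scene panel, about (600,100)), clear of the fence and pin. Now I push slowly along jig +y.

```bash
python3 -m jog '[[0,-0.5,0,0],[0,-1,0,0],[0,-1.5,0,0],[0,-2,0,0],[0,-2.4,0,0],[0,-2.8,0,0],[0,-3.2,0,0],[0,-3.6,0,0],[0,-4,0,0],[0,-4.4,0,0],[0,-4.8,0,0],[0,-5.2,0,0]]' >/dev/null; python3 -c "from h import *;st()"
python3 -m jog '[[0,-0.2,0,0],[0,-0.4,0,0],[0,-0.6,0,0],[0,-0.7,0,0],[0,-0.8,0,0],[0,-0.9,0,0],[0,-0.9,0,0]]' >/dev/null
python3 -c "
from h import *;st();cv2.imwrite('pics/b.png',np.hstack([cv2.resize(vision.snapshot('top')[155:275,210:350],None,fx=2.8,fy=2.8),cv2.resize(vision.snapshot('scene')[175:255,210:335],None,fx=3.2,fy=4.2)]))"
```

```text
t 3.7 jig mm [ 51.2 -86.3] z 38.7 rpy [-180.    -0.    15.3] F jig [-0.4 -0.8 -0.7] gap 0.0008
t 4.4 jig mm [ 51.2 -77.4] z 38.7 rpy [-180.     0.    15.3] F jig [ 0.1 -0.6  0. ] gap -0.0001
```

View pics/b.png

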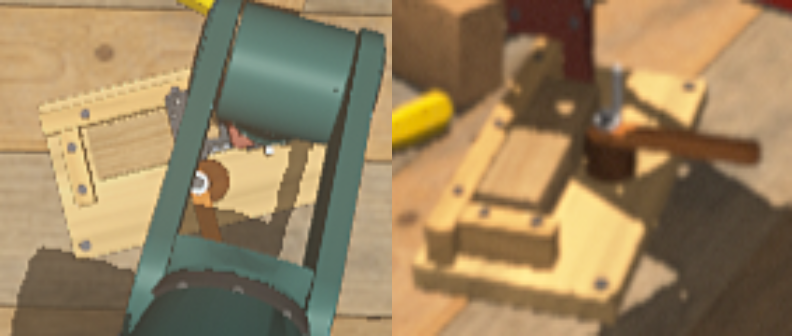

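The offcut's left end is now almost at the stop (top panel about (90,150)), with no stop force yet. I'll go on in small increments.

```bash
for i in 1 2; do python3 -m jog '[[0,-0.1,0,0],[0,-0.2,0,0],[0,-0.3,0,0],[0,-0.3,0,0]]' >/dev/null; python3 -c "from h import *;st()"; done
```

```text
t 4.9 jig mm [ 51.3 -74.4] z 38.7 rpy [-180.     0.    15.3] F jig [0.1 0.1 0.3] gap 0.0005
t 5.3 jig mm [ 51.2 -71.4] z 38.7 rpy [-180.     0.    15.3] F jig [-0.3  0.2 -0.1] gap 0.0003
```

```bash
for i in 1 2; do python3 -m jog '[[0,-0.1,0,0],[0,-0.2,0,0],[0,-0.2,0,0]]' >/dev/null; python3 -c "from h import *;st()"; done
python3 -c "
from h import *;cv2.imwrite('pics/c.png',np.hstack([cv2.resize(vision.snapshot('top')[180:240,220:290],None,fx=5.6,fy=7),cv2.resize(vision.snapshot('scene')[175:255,210:310],None,fx=4,fy=5.25)]))"
```

```text
t 5.6 jig mm [ 51.5 -69.8] z 38.8 rpy [180.   -0.   15.3] F jig [-0.1 -1.5 -0.7] gap 0.0007
t 5.9 jig mm [ 52.2 -69.7] z 39.2 rpy [ 1.798e+02 -1.000e-01  1.530e+01] F jig [ 0.3 -7.7 -0.5] gap 0.0007
```

View pics/c.png

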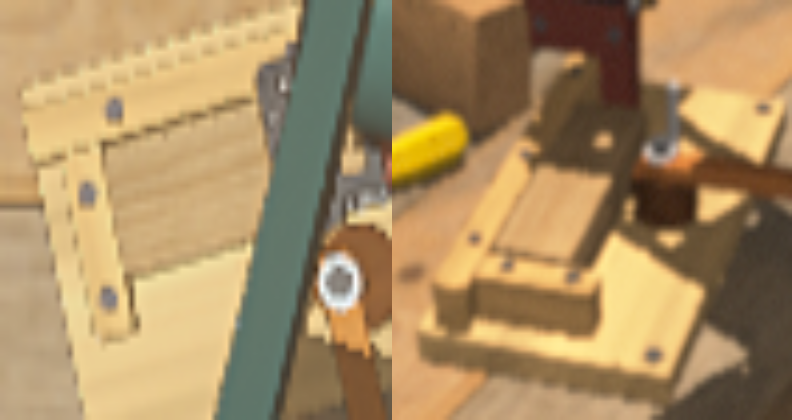

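The stop force rose to 7.7 N, and the picture shows the offcut's end flush with the stop (top panel, seam at x≈105). I'll back off, lift, and go to the lever's left side.

```bash
python3 -m jog '[[0,0.2,0,0],[0,0.6,0,0],[0,1.5,0,0],[0,2.5,-1,0],[0,2.5,-4,0],[0,2.5,-7,0],[0,2.5,-9,0],[-3,0,-9,0],[-6,-2.5,-9,0],[-9,-5,-9,0],[-12,-7.5,-9,0],[-14.6,-9.7,-9,0]]' >/dev/null; python3 -m jog '[[0,0,0,0],[0,0,0,0],[0,0,0,0]]' >/dev/null; python3 -c "
from h import *;st();cv2.imwrite('pics/d.png',np.hstack([cv2.resize(vision.snapshot('top')[155:275,210:350],None,fx=2.8,fy=2.8),cv2.resize(vision.snapshot('scene')[155:260,200:340],None,fx=2.8,fy=3.2)]))"
```

```text
t 7.5 jig mm [-92.9  28.1] z 129.5 rpy [179.9  -0.2  15.3] F jig [ 0.2 -0.2  0.4] gap 0.0008
```

View pics/d.png

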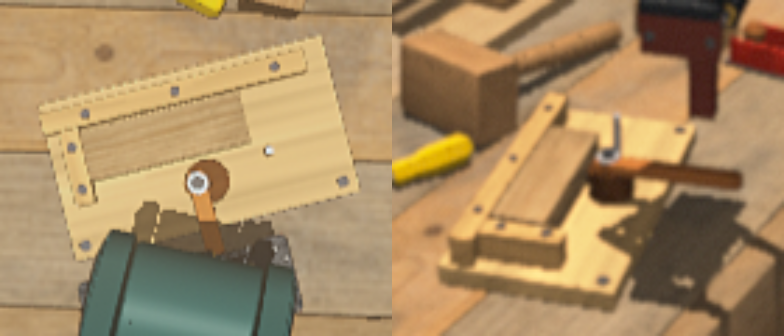

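The offcut stays seated at the stop, the lever hasn't moved, and the finger is above the lever's left side. Now I'll lower it.

```bash
python3 -m jog '[[0,0,3,0],[0,0,6,0],[0,0,7.5,0],[0,0,8.2,0],[0,0,8.2,0],[0,0.4,8.2,0],[0,0.8,8.2,0],[0,0.8,8.2,0],[0,0.8,8.2,0]]' >/dev/null; python3 -c "from h import *;st()"
```

```text
t 8.5 jig mm [-94.3  21. ] z 47.3 rpy [ 1.80e+02 -1.00e-01  1.53e+01] F jig [ 0.6 -0.5  1. ] gap 0.0005
```

```bash
python3 -m jog '[[-0.1,0.8,0,-0.09],[-0.2,1.7,0,-0.17],[-0.2,2.5,0,-0.26],[-0.1,3.4,0,-0.35],[0.1,4.2,0,-0.44],[0.3,5,0,-0.52],[0.6,5.8,0,-0.61],[1,6.5,0,-0.7],[1.4,7.3,0,-0.785],[1.4,7.3,0,-0.785],[1.4,7.3,0,-0.785]]' >/dev/null; python3 -c "
from h import *;st();cv2.imwrite('pics/e.png',np.hstack([cv2.resize(vision.snapshot('top')[155:275,210:350],None,fx=2.8,fy=2.8),cv2.resize(vision.snapshot('scene')[155:260,200:340],None,fx=2.8,fy=3.2)]))"
```

```text
t 9.6 jig mm [-80.6 -51.6] z 46.8 rpy [180.   -0.   60.1] F jig [-0.2 -0.6  0.4] gap 0.0007
```

View pics/e.png

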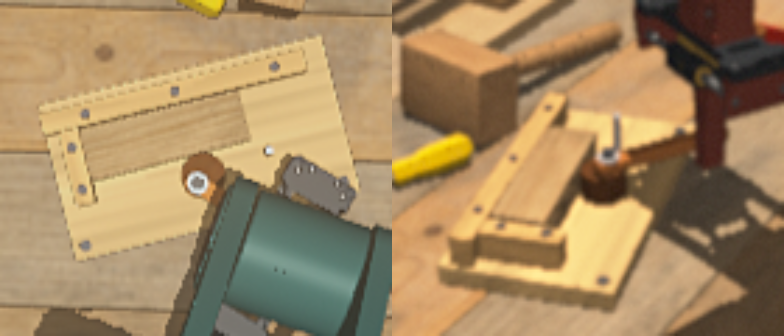

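The lever follows the finger (about 45° now) and the offcut is unchanged. Same arc again, slower as the cam takes up load.

```bash
python3 -m jog '[[-0.1,0.8,0,-0.09],[-0.2,1.7,0,-0.17],[-0.2,2.5,0,-0.26],[-0.1,3.4,0,-0.35],[0.1,4.2,0,-0.44],[0.3,5,0,-0.52],[0.5,5.4,0,-0.57],[0.6,5.8,0,-0.61],[0.6,5.8,0,-0.61]]' >/dev/null; python3 -c "from h import *;st()"
for i in 1 2; do python3 -m jog '[[-0.1,0.4,0,-0.04],[-0.1,0.8,0,-0.09],[-0.1,0.8,0,-0.09]]' >/dev/null; python3 -c "from h import *;st()"; done
```

```text
t 10.6 jig mm [-39.  -87.6] z 46.1 rpy [-179.6   -0.    95.3] F jig [-9.6 -2.7  4.1] gap 0.0006
t 10.9 jig mm [-32.2 -90.6] z 46.1 rpy [-179.5    0.   100.5] F jig [-12.4  -7.2   3.7] gap 0.0005
t 11.2 jig mm [-24.5 -93.2] z 46.2 rpy [-179.5    0.   105.6] F jig [-14.2  -9.6   2.2] gap 0.0005
```

Forces are as described. The lever is about 3° short of the pin, so I push straight on in small steps.

```bash
for i in 1 2; do python3 -m jog '[[0,0.1,0,0],[0,0.2,0,0],[0,0.3,0,0],[0,0.3,0,0]]' >/dev/null; python3 -c "from h import *;st()"; done
```

```text
t 11.6 jig mm [-22.7 -93.3] z 46.0 rpy [-179.4    0.   105.6] F jig [-16.1 -10.8   4.3] gap 0.0005
t 12.0 jig mm [-19.8 -93.6] z 46.0 rpy [-1.794e+02  1.000e-01  1.056e+02] F jig [-17.4 -12.    5.1] gap 0.0008
```

```bash
for i in 1 2; do python3 -m jog '[[0,0.1,0,0],[0,0.2,0,0],[0,0.2,0,0]]' >/dev/null; python3 -c "from h import *;st()"; done
python3 -c "
from h import *;cv2.imwrite('pics/f.png',np.hstack([cv2.resize(vision.snapshot('top')[155:275,210:350],None,fx=2.8,fy=2.8),cv2.resize(vision.snapshot('scene')[175:255,210:335],None,fx=3.2,fy=4.2)]))"
```

```text
t 12.3 jig mm [-17.1 -93.9] z 46.1 rpy [-1.795e+02  1.000e-01  1.056e+02] F jig [-14.9 -13.1   2.3] gap 0.0001
t 12.6 jig mm [-15.6 -93.7] z 46.0 rpy [-1.794e+02  1.000e-01  1.056e+02] F jig [-16.7 -12.4   4.7] gap 0.0003
```

View pics/f.png

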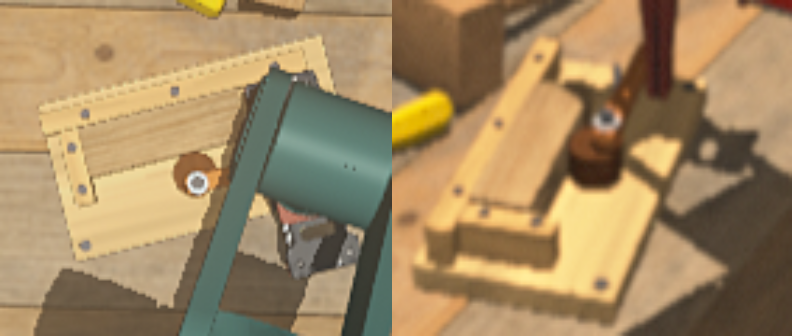

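The offcut is against the fence, and the lever is nearly at the pin. I'll push until the force jumps.

```bash
for i in 1 2; do python3 -m jog '[[0,0.1,0,0],[0,0.2,0,0],[0,0.2,0,0]]' >/dev/null; python3 -c "from h import *;st()"; done
```

```text
t 13.0 jig mm [-14.8 -93.7] z 46.0 rpy [-1.793e+02  1.000e-01  1.056e+02] F jig [-20.5 -13.2   6.4] gap 0.0007
t 13.3 jig mm [-14.7 -93.7] z 46.0 rpy [-179.1    0.   105.6] F jig [-26.5 -15.2  10.4] gap 0.0006
```

The finger has stopped moving and the force is climbing, so the lever is on the pin. Let go gently, lift, move clear, and look.

```bash
python3 -m jog '[[0,-0.3,0,0],[0,-0.7,0,0],[0,-1.2,0,0],[0,-2.2,0,0],[0,-3.5,0,0],[0,-3.5,-3,0],[0,-3.5,-7,0],[0,-3.5,-11,0],[0,-6,-13,0],[0,-10,-13,0],[0,-12,-13,0],[0,-12,-13,0]]' >/dev/null; python3 -c "
from h import *;st();a=vision.snapshot('top');b=vision.snapshot('scene');cv2.imwrite('pics/g_t.png',a);cv2.imwrite('pics/g_s.png',b);cv2.imwrite('pics/g.png',np.hstack([cv2.resize(a[155:275,210:350],None,fx=2.8,fy=2.8),cv2.resize(b[175:255,210:335],None,fx=3.2,fy=4.2)]))"
```

```text
t 14.5 jig mm [-129.3  -91.5] z 176.6 rpy [-1.799e+02 -1.000e-01  1.054e+02] F jig [ 0.9 -0.1  0.4] gap 0.0007
```

View pics/g.png

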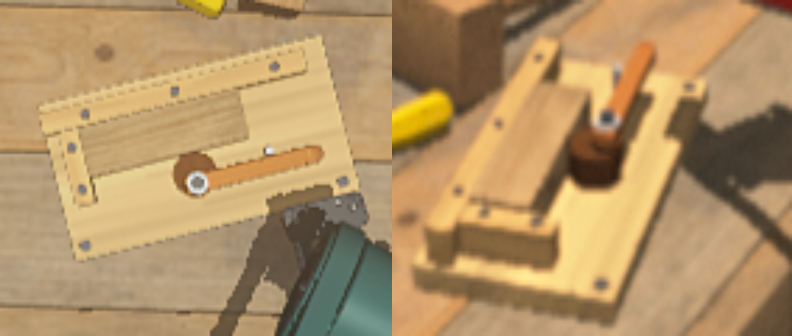

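The lever lies on the pin, parallel to the fence, and the arm is clear. Offcut near-edge corners are at (88,178) and (248,138) in the 2.8x top panel. One quick number check before handing in.

```bash
python3 - <<'E'
from h import *
t=lambda x,y:((x+.5)/2.8-.5+210,(y+.5)/2.8-.5+155)
n=[jf(onz("top",t(*p),.048)) for p in((88,178),(248,138))];print("near edge (expect x 32, y 100/-60)",n)
l=jf(onz("top",t(322,154),.056))-jf(onz("top",t(198,183),.058));print("lever deg",np.degrees(np.arctan2(l[1],l[0]))%360-170)
E
```

```text
near edge (expect x 32, y 100/-60) [array([ 29.81744177, 101.82461332]), array([ 31.02045536, -57.73459713])]
lever deg 99.57225944381003
```

```bash
python3 -c "
from workcell import bot
print(bot.job_done())"
```

```text
the job is handed in; nothing more can be done
None
```

I handed the job in at about 15 s: the offcut is up against the end stop and, within my 1–2 mm measuring error, tight to the fence. The lever is at the pin and released, and the tape measure, block plane and cork block were never approached. The hand-in gave no verdict, and I had no direct reading of the cam's force.

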